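# Hang a profile template on the rail and slide it to the mark

### The arm

A 6-joint arm with a two-finger parallel gripper is mounted at the origin on the work surface. World frame = base frame: x ahead of the robot, y to its left, z up, the work surface at z = 0. Lengths are in mm, angles in rad, forces in N, time in s.
With the tool pointing down it reaches from about 275 to 750 mm from the base axis. Payload 10.2 kg.
Tool frame: the origin (TCP) lies midway between the tips of the shut fingers; the grasp point (between the pads) lies 19 mm behind it; z points along the fingers, y is the direction in which the jaws open and shut (so a half turn about z gives the same grasp; the last joint's range is limited). The gripper opens to 85 mm and grips with 20 to 120 N. Pads are 22 mm wide; open, the fingers measure 114 mm over their backs; the gripper's body (76 mm by 85 mm) begins 54 mm behind the grasp point. The pads swing forward as they close: fully open they stand 13 mm farther back than shut.
Start: joints at [-1.43, 0.313, 1.498, -0, 1.331, -0.223], TCP at [186.797, -490.65, 231.294] pointing down, gripper open.
Joint ranges: [-2.94, 2.94], [-0.97, 2.17], [0.19, 2.56], [-1.23, 4.37], [0.02, 3.11], [-2.88, 2.88]. Speed limits (rad/s): [2.39, 2.39, 3.01, 3.14, 3.14, 3.14].

### API

Orientations are given as a unit quaternion [w, x, y, z].
In Python, from rig import sense, optics, ctrl gives the robot as it stands.
- The arm moves only by the tool play_rows, never from a script. Its argument "plan" is a list of rows, each a list of 7 numbers: the shift along the world's x, y, z in mm, then the turn, a rotation vector about the world's x, y, z in rad, then the opening, from -1 (shut) to 1 (fully open), so that 0 is half open. A call has 1 to 5 rows; each row shifts and turns the pose as measured when the row begins; what a row does not reach is not made up. A row lasts 1/12 s, in which the tool goes at most 41.7 mm and 7.16 degrees, less where a joint would pass 70% of its speed; a pose out of reach is approached as far as the arm can. A call is refused whole if a number of a shift passes 41.7 or a number of a turn 0.125, either way. A call with a gripper value outside its range is refused whole. The fingers move at their own pace and stop on an object; "grip_force" is the grip in N (left out, the last holds). Time passes only in rows, so rows that do not move let the fingers close. It gives the time, the measured TCP pose, the force and the opening at its end, in the units of the state.
- sense(): the state, without advancing time (a new reading comes with each control period).
- optics.capture(name): name is "scene" or "side" or "wrist"; returns a dict with "img" (384x512x3 uint8, blue, green, red), "fx", "fy", "cx", "cy" (pixels), "dist" ([k1, k2, p1, p2, k3] as OpenCV has them; the pictures are not rectified), "world_to_cam" (4x4, takes a point from world to camera coordinates). Camera axes: x right, y up, looking along -z (the intrinsics and any distortion apply to the point x, -y, -z); pixel columns grow to the right and rows downward; lengths in mm; the calibration is good to about 2 mm. A picture is of the moment at which its call begins. There is no depth.
- ctrl.finish_job(): hands the job in, once; it reports no verdict.
The state is a dict: "time_s": time; "joints": joint angles; "dq": joint speeds; "tau": joint torques, N m; "eef_pos": TCP position; "ee_rot": TCP orientation; "force": force on the tool from outside, world axes, zero at the start; "wrist_torque": the same for the moment, N m; "grip_width": opening from 0.0 (shut) to 1.0 (fully open).
Only numpy, scipy, OpenCV 4.12 (cv2) and the standard library are available. Lean on these libraries where they do the work, as an engineer would, in place of code of your own. Each camera call takes 0.05 s, during which the arm holds its last target. There are 200 camera calls.

### The job

Take the plywood profile template out of its wooden rack and hook it over the steel rail at the green band. Then slide it along, with the hook staying on the rail all the way, until the hook is centred on the red band, and leave it hanging there freely, upright and still. Do not disturb the mallet or the chisel.

Things in the scene. Friction and masses are not known exactly. Their poses are not given: they have to be found in the camera images.
- template: Loose hanger, 0.2 to 0.4 kg, 236 mm tall: stepped plywood plate, aluminium hook on top, blue grip block on the hook. Origin: centre of the plate's bottom edge; z up, y along its width, x through its thickness, towards the hook's open side. Plate x -4 to 4, z 0 to 110, 130 mm wide. Starts upright in the rack's slot, +x roughly away from the robot. It hangs level.
- hook (a point): Middle of the underside of the hook's flat roof, (0, 0, 188 mm) in the template's frame, same axes; rests on the rail's top. Hook strap is 24 mm wide (y): arm on the plate's top, z 110-118, back to x -17; upright x -17 to -12; roof x -17 to 17, z 188-194; lip x 12 to 17 down to z 166. The rail goes in from +x between arm and lip (48 mm high), then the hook is lowered on.
- grip (a point): Grip point of the blue block, at (0, 0, 219 mm) in the template's frame, 31 mm above point hook. The block is 14 mm thick (x), 30 mm wide (y) and 42 mm tall (z 194 to 236 mm). Axes as the template's.
- rack: Fixed wooden block 90 (x) x 170 (y) x 52 (z) mm with one slot along its y axis, 10 mm wide, 142 mm long and 40 mm deep, slot floor 12 mm above the bench. Origin: centre of its underside. It stands left or right of the robot's midline.
- rail_mid (a point): Middle of the top line of the level steel rail, 240 mm above the bench. Bar 14 mm in diameter, 580 mm long, along this point's y axis; x points away from the robot. Fixed on two green posts at y = -270 and 270 mm (22 x 16 mm, feet 70 x 50 x 12 mm).
- green_band: Painted green band round the rail, 30 mm wide along the rail; the origin is its middle, on the rail's top line; y along the rail. Where the template is to be hooked on. It may be towards either end of the rail.
- red_band: Painted red band round the rail, 30 mm wide along the rail; the origin is its middle, on the rail's top line; y along the rail. The mark to which the hook (24 mm wide strap) is to be slid; 160 to 300 mm from the green band.
- mallet: Bystander: dark wooden mason's mallet standing on its head, handle up, 168 mm tall, 88 mm across; origin at its underside. On the other side of the midline from the rack.
- chisel: Bystander: steel chisel lying on the bench, 175 mm long along its x, 24 mm wide, 11 mm high; origin near its middle, on the bench.
There are look-alikes about, which are no part of the job. There is more than one size of the template; the one meant has the size given above.

How it is judged:
By the outcome, as a careful person would: the job done as asked, in the order asked, and still so for the second after the job is handed in, with the robot touching nothing.
It also fails if it takes over 58 s, if anything falls off the work surface, if the arm or the gripper's body presses on something with over 40 N, if the wrist force passes 120 N, or if a joint passes its speed limit or range.

## Working session

There is one attempt and no reset: what is moved stays moved. The work goes in short steps, Python scripts to look and compute and a tool call to move; the robot and the scene stay as the last step left them, time stands still between calls to the robot, and variables do not carry over. Pictures are saved under pics/ and viewed, about 8 in all and at most 12, crops included, and the job is handed in when it is done.

Besides the shell and the picture viewer there is one more tool, called after "Request:" in YAML: its name, and indented under it one key for each argument. play_rows: Moves the arm, as the interface text tells. Its arguments: {"type":"object","properties":{"plan":{"type":"array"},"grip_force":{"type":"number"}},"required":["plan"]}

```bash
mkdir -p pics; ls
cat > h.py <<'E'
import numpy as np, cv2
from rig import sense, optics, ctrl
def cap(n,f):
    c=optics.capture(n); cv2.imwrite(f'pics/{f}.png',c['img']); np.save(f'pics/{f}.npy',c,allow_pickle=True); return c
def load(f): return np.load(f'pics/{f}.npy',allow_pickle=True).item()
def K(c): return np.array([[c['fx'],0,c['cx']],[0,c['fy'],c['cy']],[0,0,1.]])
def ray(c,p):
    u=cv2.undistortPoints(np.array([[p]],float),K(c),np.array(c['dist'],float))[0,0]
    T=np.array(c['world_to_cam']); R=T[:3,:3]; o=-R.T@T[:3,3]
    d=R.T@np.array([u[0],-u[1],-1.]); return o,d
def atz(c,p,z):
    o,d=ray(c,p); return o+d*(z-o[2])/d[2]
def tri(*cp):
    A=0;b=0
    for c,p in cp:
        o,d=ray(c,p); d=d/np.linalg.norm(d); M=np.eye(3)-np.outer(d,d); A=A+M; b=b+M@o
    X=np.linalg.solve(A,b); return X
def proj(c,X):
    X=np.atleast_2d(X); T=np.array(c['world_to_cam']); Y=X@T[:3,:3].T+T[:3,3]
    Y=Y*[1,-1,-1]; return cv2.projectPoints(Y,np.zeros(3),np.zeros(3),K(c),np.array(c['dist'],float))[0][:,0]
E
python3 - <<'E'
from h import *
a=cap('scene','s0');b=cap('side','d0')
cv2.imwrite('pics/m0.png',cv2.resize(a['img'],(800,600),interpolation=cv2.INTER_CUBIC))
cv2.imwrite('pics/m1.png',cv2.resize(b['img'],(800,600),interpolation=cv2.INTER_CUBIC))
for c in(a,b):
    T=np.array(c['world_to_cam']);print(-T[:3,:3].T@T[:3,3],-T[2,:3])
print(sense())
E
```

```text
pics
[1194.67416323  -38.34085767  634.73145611] [-0.84338998  0.04283779 -0.53559152]
[278.66891447 727.42788594 822.45173845] [ 0.16010005 -0.73778146 -0.6557793 ]
{'time_s': 0.1, 'joints': array([-1.43042077e+00,  3.13420666e-01,  1.49836335e+00, -2.19322797e-05,
        1.33100119e+00, -2.23409545e-01]), 'dq': array([ 1.10894080e-05, -7.39619350e-04, -1.62961227e-03, -3.01736668e-03,
       -6.01543258e-04, -5.05712365e-04]), 'tau': array([ 3.48434296e-03, -4.12896430e+01, -2.60138887e+01, -1.36303115e-04,
        3.06661881e-03, -4.21296065e-06]), 'eef_pos': array([ 186.74796525, -490.41539918,  230.7778393 ]), 'ee_rot': array([-5.96205927e-04,  9.83502462e-01,  1.80893759e-01,  1.41069183e-05]), 'force': array([ 0.18622814,  0.64017863, -0.05723482]), 'wrist_torque': array([-0.0098714 , -0.00539977, -0.00760479]), 'grip_width': 1.0016536793129995}
```

View pics/m0.png

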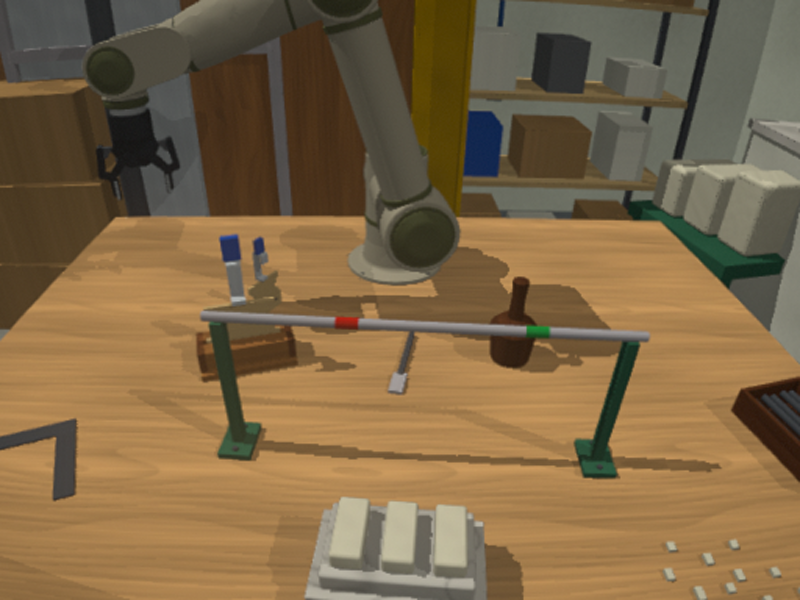

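View pics/m1.png

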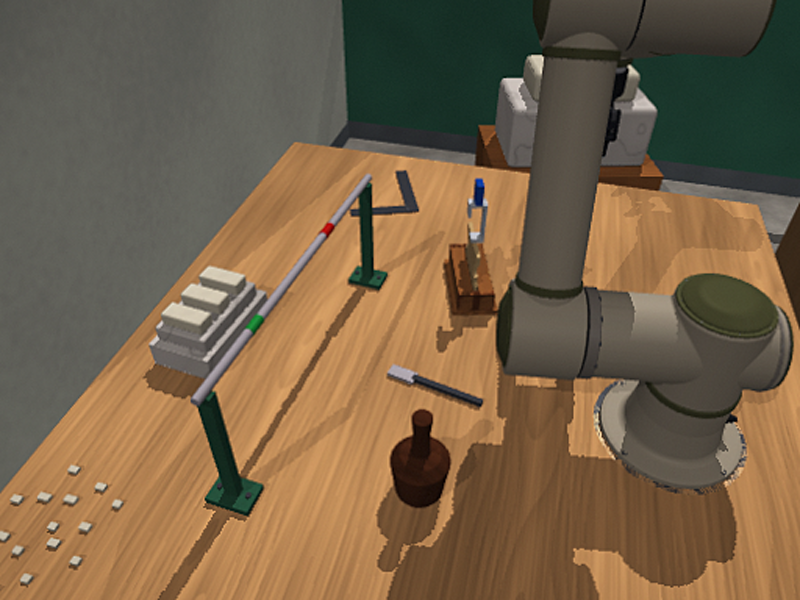

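Scene picture: rack at (247,352), a large blue-gripped template at (231,248), a smaller one behind it at (259,245), red band (346,323), green band (538,332), mallet (512,330), chisel (403,365). In the side picture the blue block is at (479,192). Two things could be taken for the template: (231,248), large and in the rack, and (259,245), smaller and nearer the robot. Next is a close crop and measurements.

Run:
```python
from h import *
a=load('s0');b=load('d0')
def crop(c,x0,y0,w,h): return cv2.resize(c['img'][y0:y0+h,x0:x0+w],(400,600),interpolation=cv2.INTER_CUBIC)
cv2.imwrite('pics/m2.png',np.hstack([crop(a,115,145,70,105),crop(b,270,105,70,105)]))
def blobs(c,n):
    hsv=cv2.cvtColor(c['img'],cv2.COLOR_BGR2HSV);r={}
    for k,(lo,hi) in dict(red=((0,170,90),(6,255,255)),green=((50,170,90),(75,255,255)),blue=((108,150,60),(130,255,255))).items():
        m=cv2.inRange(hsv,lo,hi); N,L,S,C=cv2.connectedComponentsWithStats(m)
        for i in range(1,N):
            if S[i,4]>15: print(n,k,S[i],C[i].round(2))
blobs(a,'scene');blobs(b,'side')
```

```text
scene red [215 203  14   7  97] [221.57 205.97]
scene green [338 209  13   5  64] [344.09 210.97]
scene blue [297  72  24  40 827] [308.54  92.04]
scene blue [141 151  11   3  22] [145.77 152.  ]
side red [205 143   9   8  36] [209.39 145.94]
side green [157 202  11  10  54] [162.39 206.06]
side blue [304 115   6  17  82] [306.32 123.15]
```

View pics/m2.png

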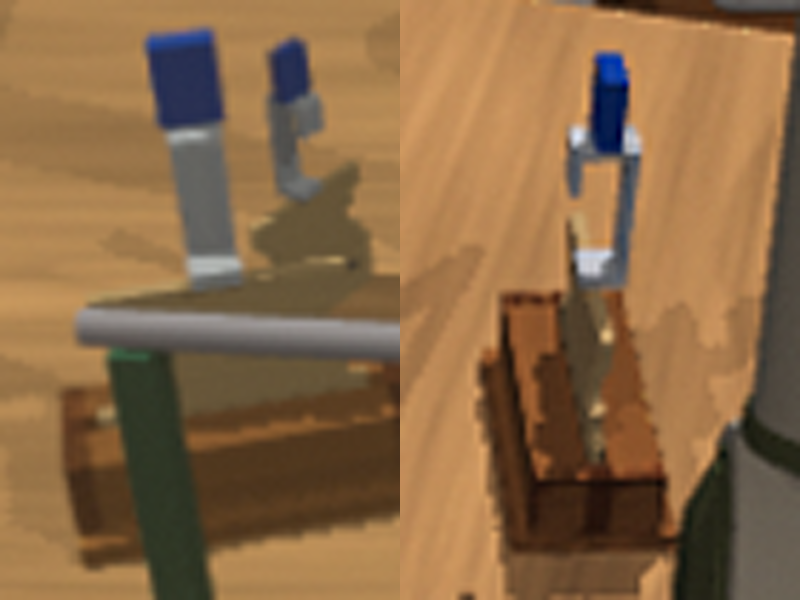

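The crop confirms it: the chosen template sits in the rack slot with its hook open towards +x. The small look-alike stands behind it. Next I fit poses.

```bash
cat > fit.py <<'E'
from h import *
from scipy.optimize import least_squares
a=load('s0');b=load('d0')
s=400/70
A=lambda u,v:((u+.5)/s-.5+115,(v+.5)/s-.5+145)
B=lambda u,v:((u-400+.5)/s-.5+270,(v+.5)/s-.5+105)
def fit(obs,x0,zs):
    def f(p):
        c,sn=np.cos(p[2]),np.sin(p[2]);r=[]
        for cam,P,px in obs:
            X=[p[0]+c*P[0]-sn*P[1],p[1]+sn*P[0]+c*P[1],P[2]+(p[3] if len(p)>3 else zs)]
            r+=list(proj(cam,X)[0]-px)
        return np.array(r)
    q=least_squares(f,x0,loss='soft_l1'); print(q.x.round(3)); print(f(q.x).reshape(-1,2).round(1).tolist()); return q.x
T=[(a,(7,-15,236),A(150,48)),(a,(7,15,236),A(214,36)),(a,(7,-15,194),A(162,128)),(a,(7,15,194),A(222,122)),
(a,(-7,-15,236),A(147,38)),(a,(-7,15,236),A(211,28)),
(b,(7,15,236),B(601,85-25)),(b,(17,0,194),B(568,128)),(b,(-17,12,194),B(641,135)),(b,(17,12,166),B(573,197)),(b,(-17,12,110),B(623,287)),(b,(-7,15,236),B(627,60))]
R=[(b,(45,85,52),B(540,480)),(b,(-45,85,52),B(664,480)),(b,(45,-85,52),B(500,295)),(b,(-45,-85,52),B(622,293)),(b,(-45,85,0),B(665,548)),(a,(45,-85,52),A(78,470)),(a,(45,-85,0),A(85,567))]
if __name__=='__main__':
    print('templ z free');fit(T,[450,-250,0,12],0)
    print('templ');fit(T,[450,-250,0],12)
    print('rack');fit(R,[450,-250,0],0)
    for n,p,q in(('red',(221.57,205.97),(209.39,145.94)),('green',(344.09,210.97),(162.39,206.06))):
        print(n,tri((a,p),(b,q)).round(1),atz(a,p,234).round(1),atz(b,q,234).round(1))
    for n,p in(('railL',(204,316)),('railR',(647,338))): print(n,atz(a,(p[0]/1.5625,p[1]/1.5625),234).round(1))
    print('mallet',atz(b,(418/1.5625,498/1.5625),0),'malletop',atz(b,(422/1.5625,415/1.5625),168))
    print('smalltop',atz(a,(259/1.5625,240/1.5625),165))
E
python3 fit.py
```

```text
templ z free
[ 384.941 -278.315   -5.874   14.115]
[[-0.7, -0.4], [0.2, -0.4], [-0.4, 0.6], [0.8, -0.5], [-1.1, -0.9], [-0.4, -1.2], [-0.0, 2.9], [-0.1, 1.4], [-0.5, 1.5], [-0.8, -0.3], [-0.1, -1.2], [0.3, 2.6]]
templ
[ 383.594 -278.957    6.633]
[[-0.9, 0.0], [0.0, 0.3], [-0.6, 1.0], [0.7, 0.1], [-1.0, -0.5], [-0.2, -0.5], [0.1, 3.5], [0.2, 1.8], [-0.2, 2.3], [-0.7, 0.1], [0.2, -0.5], [0.4, 3.3]]
rack
[ 3.82209e+02 -2.73912e+02  2.64000e-01]
[[-5.4, 0.5], [2.8, 0.4], [-2.4, -0.4], [3.4, -0.1], [0.8, 1.4], [-2.0, 1.9], [0.2, -0.0]]
red [604.9 -79.3 234.5] [606.7 -78.1 234. ] [605.1 -82.9 234. ]
green [625.6 163.5 236.1] [624.2 165.4 234. ] [626.4 159.9 234. ]
railL [ 594.  -263.5  234. ]
railR [643.7 304.8 234. ]
mallet [372.08087706 227.27092154   0.        ] malletop [375.86829722 207.58754147 168.        ]
smalltop [ 227.89005833 -265.70296416  165.        ]
```

Request:
play_rows:
  plan:
    - [0,0,35,0,0,0.12,1]
    - [10,10,35,0,0,0.12,1]
    - [20,20,25,0,0,0.12,1]
    - [25,25,0,0,0,0.12,1]
    - [25,25,0,0,0,0.12,1]

```text
time_s: 0.52
eef_pos: [264.8, -409.4, 326.0]
ee_rot: [-0.005, 0.883, 0.47, -0.002]
force: [0.0, -1.7, -0.7]
grip_width: 0.999
```

Request:
play_rows:
  plan:
    - [25,25,0,0,0,0.12,1]
    - [25,25,0,0,0,0.12,1]
    - [25,25,0,0,0,0.12,1]
    - [20,25,0,0,0,0.12,1]
    - [10,20,0,0,0,0.12,1]

```text
time_s: 0.93
eef_pos: [374.9, -281.8, 325.9]
ee_rot: [-0.004, 0.695, 0.719, -0.003]
force: [-0.1, -0.1, 0.1]
grip_width: 1.005
```

Request:
play_rows:
  plan:
    - [0,0,0,0,0,0.12,1]
    - [0,0,0,0,0,0.12,1]
    - [0,0,0,0,0,0.12,1]
    - [0,0,0,0,0,0,1]

```text
time_s: 1.27
eef_pos: [377.5, -276.2, 325.3]
ee_rot: [-0.004, 0.546, 0.837, -0.003]
force: [0.1, 0.8, 0.4]
grip_width: 1.003
```

Run:
```python
from h import *
w=cap('wrist','w1');b=cap('side','d1');s=sense();print(s['eef_pos'],s['ee_rot'],s['joints'],s['time_s'])
T=np.array(w['world_to_cam']);print(-T[:3,:3].T@T[:3,3],-T[2,:3])
cv2.imwrite('pics/m3.png',cv2.resize(w['img'],(800,600),interpolation=cv2.INTER_CUBIC))
```

```text
[ 377.31542608 -276.53486923  325.3445199 ] [-0.00414833  0.55007044  0.83510302 -0.00287265] [-0.87925208  0.13642217  1.4759568  -0.00792546  1.53546862 -1.28482976] 1.3667
[ 345.6306047  -200.41573533  467.84003439] [ 0.12197431 -0.29750683 -0.94689596]
```

View pics/m3.png

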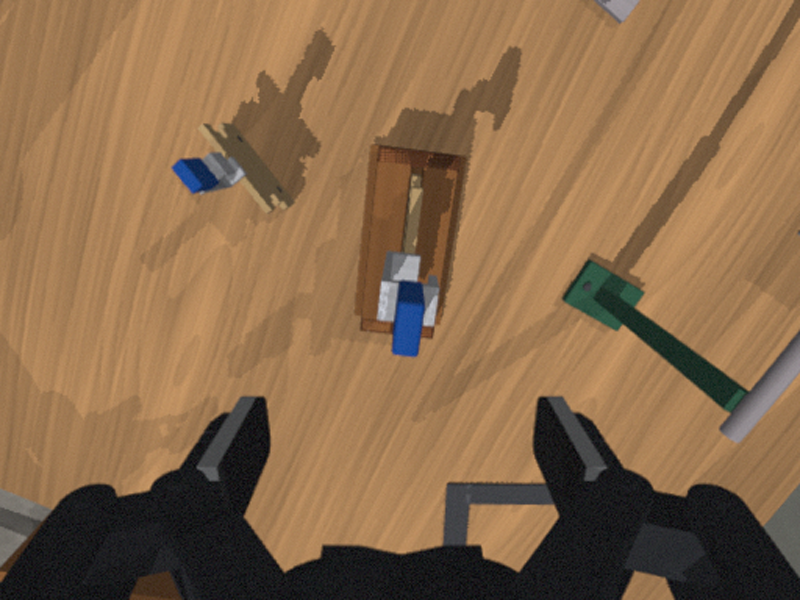

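Wrist picture: rack centred near (412,240), blue block at (408,320), roof ends at x≈380 and 438. The look-alike is at (200,172), free-standing and smaller. I refit with these points.

Run:
```python
from h import *
import fit
w=load('w1');W=lambda u,v:((u+.5)/1.5625-.5,(v+.5)/1.5625-.5)
TW=[(w,(-7,-15,236),W(393,354)),(w,(7,-15,236),W(419,357)),(w,(-17,-12,194),W(379,319)),(w,(17,-12,194),W(436,326)),(w,(-17,12,194),W(384,281)),(w,(17,12,194),W(440,278)),(w,(-17,12,118),W(388,253))]
print('W');fit.fit(TW,[384,-278,.2],12)
print('all');fit.fit(TW+fit.T,[384,-278,.2],12)
RW=[(w,(-45,85,52),W(377,148)),(w,(45,85,52),W(467,156)),(w,(-45,-85,52),W(361,320)),(w,(45,-85,52),W(433,325))]
for u in((377,148),(467,156),(361,320),(361,331),(433,337),(433,325)):print(u,atz(w,W(*u),52).round(1),atz(w,W(*u),0).round(1))
for u,v in((418,175),(412,176),(410,250),(404,250)):print(u,atz(w,W(u,v),90).round(1))
```

```text
W
[ 3.83231e+02 -2.79559e+02  3.12000e-01]
[[0.2, 0.5], [0.9, 0.3], [-0.1, -0.1], [-0.3, -1.0], [-1.0, -0.6], [0.5, 5.1], [-0.5, -0.7]]
all
[ 3.83208e+02 -2.79483e+02  3.14000e-01]
[[0.3, 0.5], [1.0, 0.2], [-0.1, -0.2], [-0.2, -1.1], [-1.0, -0.6], [0.5, 5.0], [-0.5, -0.7], [-1.2, -0.1], [-0.2, 0.4], [-0.9, 0.8], [0.5, 0.2], [-1.1, -0.7], [-0.2, -0.5], [0.0, 3.4], [0.3, 1.6], [-0.2, 2.3], [-0.7, -0.1], [0.2, -0.5], [0.4, 3.3]]
(377, 148) [ 324.2 -211.2   52. ] [ 321.5 -212.6    0. ]
(467, 156) [ 396.6 -186.4   52. ] [ 403.  -184.6    0. ]
(361, 320) [ 370.5 -360.5   52. ] [ 373.6 -380.5    0. ]
(361, 331) [ 374.8 -370.9   52. ] [ 378.4 -392.2    0. ]
(433, 337) [ 440.1 -348.6   52. ] [ 451.9 -367.2    0. ]
(433, 325) [ 434.9 -337.5   52. ] [ 446.1 -354.6    0. ]
418 [ 363.3 -216.    90. ]
412 [ 359.3 -218.6   90. ]
410 [ 381.9 -273.    90. ]
404 [ 377.4 -275.    90. ]
```

```bash
cat >> h.py <<'E'
from scipy.spatial.transform import Rotation as Ro
def delta(x,y,z,psi,tilt=None):
    s=sense();q=s['ee_rot'];f=(psi+np.pi/2)/2
    Rc=Ro.from_quat([q[1],q[2],q[3],q[0]]);Rt=Ro.from_quat([np.cos(f),np.sin(f),0,0])
    print('t',round(s['time_s'],2),'d',(np.array([x,y,z])-s['eef_pos']).round(1),'rv',(Rt*Rc.inv()).as_rotvec().round(3),'F',s['force'].round(1),'g',round(s['grip_width'],3),'q',s['joints'].round(2))
E
python3 -c "
from h import *
delta(383.5,-279.5,212,.31)"
```

```text
t 1.37 d [   6.2   -3.  -113.3] rv [-0.    -0.01  -0.096] F [-0.5 -0.  -0.2] g 1.0 q [-0.88  0.14  1.48 -0.01  1.54 -1.28]
```

Request:
play_rows:
  plan:
    - [6,-3,0,0,-0.01,-0.096,1]
    - [0,0,0,0,0,0,1]
    - [0,0,-35,0,0,0,1]
    - [0,0,-30,0,0,0,1]
    - [0,0,0,0,0,0,1]

```text
time_s: 1.78
eef_pos: [382.8, -280.5, 259.3]
ee_rot: [0.001, 0.595, 0.804, -0.0]
force: [-0.4, -0.1, -0.7]
grip_width: 0.998
```

Run:
```python
from h import *
delta(383.5,-279.5,212,.31)
w=cap('wrist','w2');cv2.imwrite('pics/m4.png',cv2.resize(w['img'],(800,600),interpolation=cv2.INTER_CUBIC))
```

```text
t 1.78 d [  0.7   1.  -47.3] rv [0.002 0.001 0.013] F [-0.4 -0.1 -0.7] g 0.998 q [-0.88  0.18  1.6  -0.    1.36 -1.18]
```

View pics/m4.png

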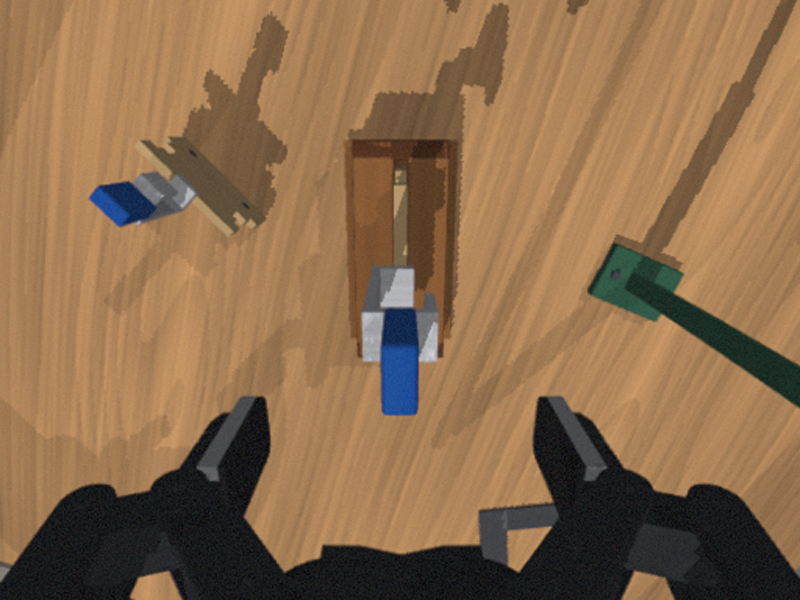

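Block at (400,360), square-on and centred between the pads at (268) and (537). Descending and gripping.

Request:
play_rows:
  plan:
    - [1,1,-25,0,0,0.01,1]
    - [0,0,-22,0,0,0,1]
    - [0,0,0,0,0,0,1]
    - [0,0,0,0,0,0,-1]
    - [0,0,0,0,0,0,-1]
  grip_force: 60

```text
time_s: 2.25
eef_pos: [385.9, -283.0, 222.7]
ee_rot: [0.008, 0.591, 0.807, -0.002]
force: [0.1, -0.4, -0.2]
grip_width: 0.749
```

Request:
play_rows:
  plan:
    - [0,0,0,0,0,0,-1]
    - [0,0,0,0,0,0,-1]
    - [0,0,0,0,0,0,-1]
    - [0,0,0,0,0,0,-1]
    - [0,0,0,0,0,0,-1]

```text
time_s: 2.67
eef_pos: [386.7, -284.6, 228.0]
ee_rot: [0.011, 0.591, 0.807, -0.004]
force: [-1.9, -1.0, -3.8]
grip_width: 0.147
```

```bash
python3 -c "
from h import *
delta(383.5,-279.5,212,.31)"
```

```text
t 2.67 d [ -3.2   5.1 -16. ] rv [0.019 0.014 0.004] F [-1.9 -1.  -3.8] g 0.147 q [-0.88  0.2   1.65 -0.    1.27 -1.18]
```

The tool drifted up 16 mm while the fingers closed. I'll reopen, correct and regrip lower.

Request:
play_rows:
  plan:
    - [0,0,0,0,0,0,1]
    - [0,0,0,0,0,0,1]
    - [0,0,0,0,0,0,1]
    - [0,0,0,0,0,0,1]
    - [0,0,0,0,0,0,1]

```text
time_s: 3.08
eef_pos: [387.0, -284.5, 228.3]
ee_rot: [0.012, 0.591, 0.807, -0.003]
force: [-0.3, -0.4, 0.2]
grip_width: 0.845
```

```bash
python3 -c "
from h import *
delta(383.5,-279.5,212,.31)"
```

```text
t 3.08 d [ -3.5   5.  -16.3] rv [0.019 0.015 0.004] F [-0.3 -0.4  0.2] g 0.845 q [-0.88  0.2   1.65 -0.    1.27 -1.18]
```

Request:
play_rows:
  plan:
    - [-3,5,-10,0.019,0.015,0,1]
    - [0,0,-7,0,0,0,1]
    - [0,0,0,0,0,0,1]

```text
time_s: 3.33
eef_pos: [383.8, -278.9, 209.7]
ee_rot: [-0.001, 0.591, 0.807, 0.0]
force: [-0.2, 0.1, -0.2]
grip_width: 1.001
```

```bash
python3 -c "
from h import *
delta(383.5,-279.5,212,.31)"
```

```text
t 3.33 d [-0.3 -0.6  2.3] rv [-0.002 -0.002  0.004] F [-0.2  0.1 -0.2] g 1.001 q [-0.88  0.22  1.68 -0.    1.25 -1.18]
```

Request:
play_rows:
  plan:
    - [0,0,0,0,0,0,0.4]
    - [0,0,0,0,0,0,-0.1]
    - [0,0,0,0,0,0,-0.4]

```text
time_s: 3.58
eef_pos: [383.6, -278.6, 208.7]
ee_rot: [-0.002, 0.591, 0.807, 0.0]
force: [0.1, -0.1, 0.9]
grip_width: 0.605
```

```bash
python3 -c "
from h import *
delta(383.5,-279.5,212,.31)"
```

```text
t 3.58 d [-0.1 -0.9  3.3] rv [-0.003 -0.003  0.004] F [ 0.1 -0.1  0.9] g 0.605 q [-0.88  0.22  1.68 -0.    1.25 -1.18]
```

Request:
play_rows:
  plan:
    - [0,-0.5,2,0,0,0,-0.5]
    - [0,0,0,0,0,0,-0.5]
    - [0,0,0,0,0,0,-0.6]
    - [0,0,0,0,0,0,-1]
    - [0,0,0,0,0,0,-1]

```text
time_s: 4.0
eef_pos: [383.4, -279.6, 211.6]
ee_rot: [-0.002, 0.591, 0.807, -0.0]
force: [-1.0, -0.6, -1.3]
grip_width: 0.155
```

Request:
play_rows:
  plan:
    - [0,0,0,0,0,0,-1]
    - [0,0,0,0,0,0,-1]
    - [0,0,0,0,0,0,-1]

```text
time_s: 4.25
eef_pos: [383.3, -279.6, 211.6]
ee_rot: [-0.002, 0.591, 0.807, -0.0]
force: [-0.1, 0.2, 0.8]
grip_width: 0.153
```

```bash
python3 -c "
from h import *
delta(383.5,-279.5,212,.31)"
```

```text
t 4.25 d [0.2 0.1 0.4] rv [-0.002 -0.003  0.004] F [-0.1  0.2  0.8] g 0.153 q [-0.88  0.22  1.67 -0.    1.25 -1.18]
```

Request:
play_rows:
  plan:
    - [0,0,10,0,0,0,-1]
    - [0,0,15,0,0,0,-1]
    - [0,0,15,0,0,0,-1]
    - [0,0,15,0,0,0,-1]
    - [0,0,15,0,0,0,-1]

```text
time_s: 4.67
eef_pos: [382.1, -277.3, 282.1]
ee_rot: [-0.006, 0.591, 0.807, 0.002]
force: [0.0, 0.7, -3.5]
grip_width: 0.159
```

Request:
play_rows:
  plan:
    - [0,0,10,0,0,0,-1]
    - [0,0,0,0,0,0,-1]
    - [0,0,0,0,0,0,-1]

```text
time_s: 4.92
eef_pos: [382.7, -277.4, 296.2]
ee_rot: [-0.004, 0.591, 0.807, 0.002]
force: [-0.2, 0.4, -4.5]
grip_width: 0.162
```

Run:
```python
from h import *
delta(383.5,-279.5,291,.31)
w=cap('wrist','w3');b=cap('side','d3');a=cap('scene','s3')
s=sense();p=s['eef_pos']
cv2.imwrite('pics/m5.png',np.hstack([cv2.resize(w['img'],(400,300),interpolation=cv2.INTER_AREA),cv2.resize(b['img'][60:210,230:380],(400,300))]))
```

```text
t 4.92 d [ 0.8 -2.1 -5.2] rv [-0.007 -0.005  0.003] F [-0.2  0.4 -4.5] g 0.162 q [-0.88  0.16  1.52  0.    1.47 -1.18]
```

View pics/m5.png

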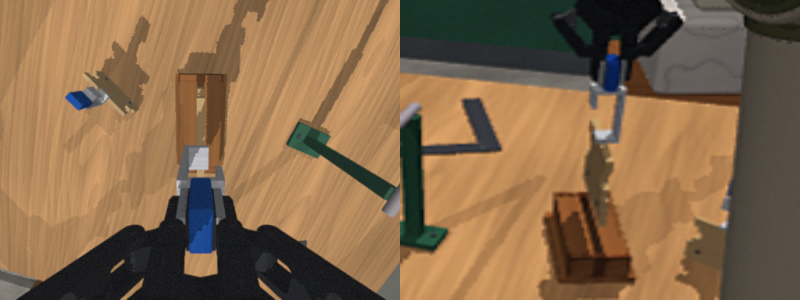

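Template is held and clear of the rack. I'll carry it to the pre-hook pose.

Request:
play_rows:
  plan:
    - [6,14,-2,0,0,-0.02,-1]
    - [10,24,-1,0,0,-0.04,-1]
    - [13,32,0,0,0,-0.04,-1]
    - [13,32,0,0,0,-0.04,-1]
    - [13,32,0,0,0,-0.04,-1]

```text
time_s: 5.48
eef_pos: [436.2, -142.9, 288.0]
ee_rot: [-0.008, 0.667, 0.745, 0.001]
force: [0.2, 0.3, -2.9]
grip_width: 0.157
```

Request:
play_rows:
  plan:
    - [13,32,0,0,0,-0.04,-1]
    - [13,32,0,0,0,-0.04,-1]
    - [13,32,0,0,0,-0.04,-1]
    - [13,32,0,0,0,-0.04,-1]
    - [13,32,0,0,0,-0.04,-1]

```text
time_s: 5.9
eef_pos: [501.6, 26.1, 284.6]
ee_rot: [-0.011, 0.742, 0.67, 0.001]
force: [1.1, 0.2, -3.2]
grip_width: 0.156
```

```bash
python3 -c "
from h import *
delta(565.5,168.7,291,-.087)"
```

```text
t 5.9 d [ 63.9 142.6   6.4] rv [-0.018 -0.013  0.015] F [ 1.1  0.2 -3.2] g 0.156 q [-0.19  0.24  1.46  0.01  1.46 -0.09]
```

Request:
play_rows:
  plan:
    - [14,32,2,-0.009,-0.006,0.01,-1]
    - [14,32,2,-0.009,-0.006,0,-1]
    - [14,32,0,0,0,0,-1]
    - [10,22,0,0,0,0,-1]
    - [4,8,0,0,0,0,-1]

```text
time_s: 6.32
eef_pos: [558.3, 163.8, 283.8]
ee_rot: [-0.003, 0.738, 0.675, -0.003]
force: [-1.0, 0.3, -3.9]
grip_width: 0.154
```

Request:
play_rows:
  plan:
    - [0,0,0,0,0,0,-1]
    - [0,0,0,0,0,0,-1]

```text
time_s: 6.48
eef_pos: [558.1, 165.3, 281.6]
ee_rot: [-0.004, 0.737, 0.676, -0.005]
force: [0.3, -0.2, -3.2]
grip_width: 0.152
```

```bash
python3 -c "
from h import *
delta(565.5,168.7,291,-.087)"
```

```text
t 6.48 d [7.4 3.4 9.4] rv [ 0.    -0.012 -0.001] F [ 0.3 -0.2 -3.2] g 0.152 q [0.09 0.42 1.22 0.   1.52 0.17]
```

Request:
play_rows:
  plan:
    - [7,3,9,0,-0.012,0,-1]
    - [0,0,0,0,0,0,-1]
    - [0,0,0,0,0,0,-1]

```text
time_s: 6.73
eef_pos: [564.2, 165.0, 289.4]
ee_rot: [-0.001, 0.738, 0.675, -0.002]
force: [-1.0, -0.9, -3.0]
grip_width: 0.157
```

Run:
```python
from h import *
delta(565.5,168.7,291,-.087)
a=cap('scene','s4');b=cap('side','d4');w=cap('wrist','w4')
p=sense()['eef_pos'];c,s=np.cos(-.087),np.sin(-.087)
T=lambda P:np.array([p[0]+c*P[0]-s*P[1],p[1]+s*P[0]+c*P[1],p[2]-199.6+P[2]])
imgs=[]
ctr=T((20,0,150))
for cam in(a,b):
    u,v=proj(cam,ctr)[0].astype(int);x0=max(0,u-50);y0=max(0,v-75)
    im=cv2.resize(cam['img'][y0:y0+150,x0:x0+100],(400,600),interpolation=cv2.INTER_CUBIC)
    print('crop',x0,y0)
    for P in[(17,12,194),(17,-12,194),(17,12,166),(-17,12,194),(17,-12,166),(4,65,0),(4,-65,0)]:
        q=(proj(cam,T(P))[0]-[x0,y0]+.5)*4-.5;cv2.circle(im,tuple(int(i) for i in q),3,(255,0,255),1)
    imgs.append(im)
cv2.imwrite('pics/m6.png',np.hstack(imgs))
```

```text
t 6.73 d [1.3 3.7 1.6] rv [ 0.002 -0.003  0.002] F [-1.  -0.9 -3. ] g 0.157 q [ 0.09  0.43  1.19 -0.    1.53  0.17]
crop 289 122
crop 129 133
```

View pics/m6.png

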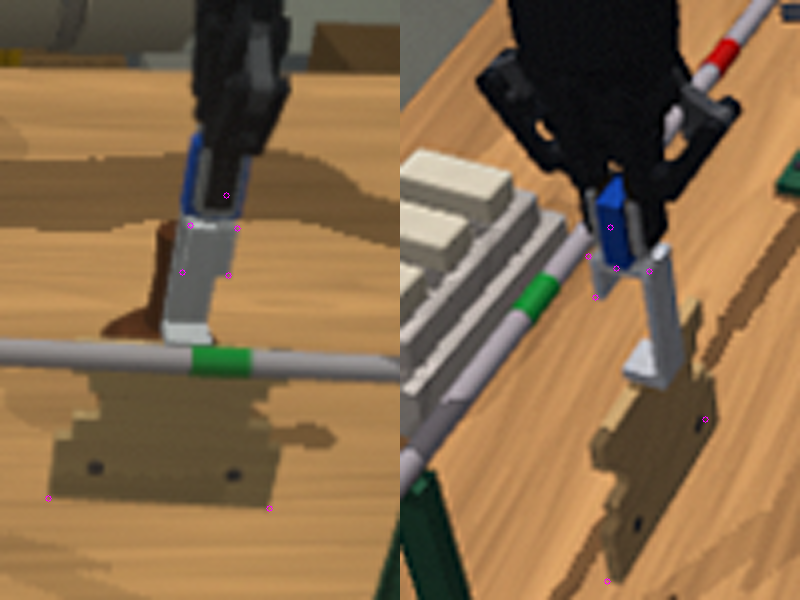

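Model overlay matches the held template (roof, lip and bottom corners). The window straddles the rail height. Going in along +x.

Request:
play_rows:
  plan:
    - [10,0,0,0,0,0,-1]
    - [12,-0.5,0,0,0,0,-1]
    - [12,-0.5,0,0,0,0,-1]
    - [12,-0.5,0,0,0,0,-1]
    - [8,0,0,0,0,0,-1]

```text
time_s: 7.3
eef_pos: [618.0, 161.8, 289.9]
ee_rot: [-0.001, 0.738, 0.674, -0.002]
force: [0.3, 1.0, -4.3]
grip_width: 0.16
```

Request:
play_rows:
  plan:
    - [0,0,0,0,0,0,-1]
    - [0,0,0,0,0,0,-1]

```text
time_s: 7.47
eef_pos: [618.6, 160.8, 288.6]
ee_rot: [-0.001, 0.739, 0.674, -0.003]
force: [0.6, 0.0, -3.3]
grip_width: 0.16
```

```bash
python3 -c "
from h import *
delta(625.5,163.5,291,-.087)"
```

```text
t 7.47 d [6.9 2.7 2.4] rv [ 0.002 -0.006  0.005] F [ 0.6  0.  -3.3] g 0.16 q [ 0.07  0.56  0.99 -0.    1.6   0.16]
```

Request:
play_rows:
  plan:
    - [6,2.5,0,0,-0.006,0.005,-1]
    - [0,0,0,0,0,0,-1]
    - [0,0,0,0,0,0,-1]

```text
time_s: 7.72
eef_pos: [623.9, 163.3, 288.7]
ee_rot: [0.001, 0.737, 0.676, -0.001]
force: [-0.2, 0.3, -3.3]
grip_width: 0.156
```

```bash
cat > look.py <<'E'
from h import *
import sys
n=sys.argv[1];gy=sys.argv[2]
delta(*[float(v) for v in sys.argv[3:6]],-.087)
a=cap('scene','s'+n);b=cap('side','d'+n)
p=sense()['eef_pos'];c,s=np.cos(-.087),np.sin(-.087)
T=lambda P:np.array([p[0]+c*P[0]-s*P[1],p[1]+s*P[0]+c*P[1],p[2]-199.6+P[2]])
imgs=[]
for cam in(a,b):
    u,v=proj(cam,T((0,0,190)))[0].astype(int);x0=max(0,u-30);y0=max(0,v-40)
    im=cv2.resize(cam['img'][y0:y0+75,x0:x0+50],(400,600),interpolation=cv2.INTER_CUBIC)
    print('crop',x0,y0); imgs.append(im)
cv2.imwrite(f'pics/m{n}.png',np.hstack(imgs))
E
python3 look.py 7 g 625.5 163.5 291
```

```text
t 7.72 d [1.6 0.2 2.3] rv [ 0.002 -0.001 -0.001] F [-0.2  0.3 -3.3] g 0.156 q [ 0.08  0.57  0.97 -0.    1.6   0.16]
crop 316 151
crop 129 151
```

View pics/m7.png

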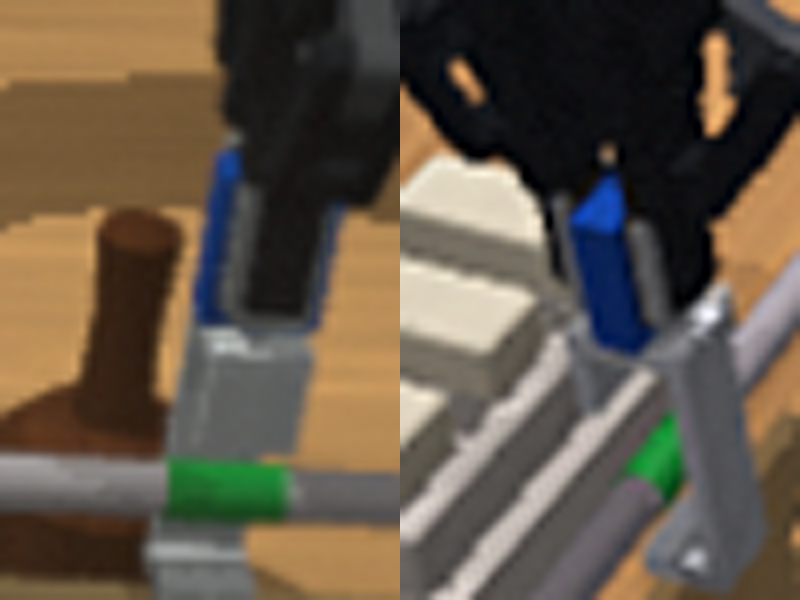

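Rail passes between lip and arm with the green band (228,490) under the hook. Lowering.

Request:
play_rows:
  plan:
    - [1,0,-8,0,0,0,-1]
    - [0,0,-8,0,0,0,-1]
    - [0,0,-8,0,0,0,-1]
    - [0,0,-4,0,0,0,-1]
    - [0,0,0,0,0,0,-1]

```text
time_s: 8.23
eef_pos: [624.2, 163.4, 257.4]
ee_rot: [0.0, 0.737, 0.676, -0.001]
force: [-0.5, 0.2, -3.6]
grip_width: 0.157
```

```bash
python3 -c "
from h import *
delta(625.5,163.5,251.6,-.087)"
```

```text
t 8.23 d [ 1.3  0.1 -5.8] rv [ 0.002 -0.001 -0.001] F [-0.5  0.2 -3.6] g 0.157 q [ 0.08  0.58  1.04 -0.    1.53  0.16]
```

Request:
play_rows:
  plan:
    - [1,0,-3,0,0,0,-1]
    - [0,0,-2,0,0,0,-1]
    - [0,0,0,0,0,0,-1]

```text
time_s: 8.48
eef_pos: [625.2, 163.4, 251.7]
ee_rot: [0.0, 0.737, 0.676, -0.001]
force: [-1.6, -0.7, -3.0]
grip_width: 0.155
```

```bash
python3 -c "
from h import *
delta(625.5,163.5,251.6,-.087)"
```

```text
t 8.48 d [ 0.3  0.1 -0.1] rv [ 0.002 -0.002 -0.001] F [-1.6 -0.7 -3. ] g 0.155 q [ 0.08  0.58  1.04 -0.    1.52  0.16]
```

Not yet in contact, so I'm probing down in small steps.

Request:
play_rows:
  plan:
    - [0,0,-1,0,0,0,-1]
    - [0,0,0,0,0,0,-1]

```text
time_s: 8.65
eef_pos: [625.4, 163.4, 251.9]
ee_rot: [0.001, 0.737, 0.676, -0.001]
force: [-0.4, -0.7, -3.9]
grip_width: 0.154
```

Request:
play_rows:
  plan:
    - [0,0,-1,0,0,0,-1]
    - [0,0,0,0,0,0,-1]

```text
time_s: 8.82
eef_pos: [625.6, 163.5, 251.7]
ee_rot: [0.001, 0.737, 0.676, -0.0]
force: [0.2, 0.6, -3.1]
grip_width: 0.154
```

Request:
play_rows:
  plan:
    - [0,0,-1,0,0,0,-1]
    - [0,0,0,0,0,0,-1]

```text
time_s: 8.98
eef_pos: [625.7, 163.5, 251.6]
ee_rot: [0.002, 0.737, 0.676, 0.0]
force: [0.3, 0.6, -2.8]
grip_width: 0.158
```

Request:
play_rows:
  plan:
    - [0,0,-2,0,0,0,-1]
    - [0,0,-1,0,0,0,-1]

```text
time_s: 9.15
eef_pos: [625.7, 163.5, 251.5]
ee_rot: [0.003, 0.737, 0.676, 0.002]
force: [-3.9, 0.0, 2.4]
grip_width: 0.157
```

Request:
play_rows:
  plan:
    - [0,0,-2,0,0,0,-1]
    - [0,0,-1,0,0,0,-1]

```text
time_s: 9.32
eef_pos: [625.7, 163.5, 251.5]
ee_rot: [0.004, 0.737, 0.676, 0.003]
force: [-2.5, 0.0, 3.2]
grip_width: 0.151
```

```bash
python3 -c "
from h import *
delta(625.5,163.5,251.6,-.087)"
```

```text
t 9.32 d [-0.2  0.   0.1] rv [ 0.002  0.009 -0.001] F [-2.5  0.   3.2] g 0.151 q [ 0.08  0.58  1.05 -0.    1.5   0.16]
```

In contact (Fz +6 N relative). Now sliding.

Request:
play_rows:
  plan:
    - [-0.5,-6,-0.5,0,0.009,0,-1]
    - [-1,-12,-0.5,0,0,0,-1]
    - [-1,-12,-0.5,0,0,0,-1]
    - [-1,-12,-0.5,0,0,0,-1]
    - [-0.5,-6,-0.5,0,0,0,-1]

```text
time_s: 9.73
eef_pos: [622.8, 117.4, 251.5]
ee_rot: [0.0, 0.735, 0.678, 0.005]
force: [-0.2, 4.6, 4.5]
grip_width: 0.159
```

```bash
python3 -c "
from h import *
delta(605.2,-80,251.5,-.087)"
```

```text
t 9.73 d [ -17.6 -197.4   -0. ] rv [-0.007  0.008 -0.006] F [-0.2  4.6  4.5] g 0.159 q [-0.    0.54  1.1   0.01  1.48  0.08]
```

Request:
play_rows:
  plan:
    - [-1.1,-11,-0.5,-0.004,0.004,-0.003,-1]
    - [-1.1,-12,-0.5,-0.003,0.004,-0.003,-1]
    - [-1.1,-12,-0.5,0,0,0,-1]
    - [-1.1,-12,-0.5,0,0,0,-1]
    - [-1.1,-12,-0.5,0,0,0,-1]

```text
time_s: 10.15
eef_pos: [618.4, 58.9, 251.5]
ee_rot: [-0.001, 0.736, 0.677, 0.005]
force: [0.7, 5.5, 5.6]
grip_width: 0.154
```

```bash
python3 -c "
from h import *
delta(605.2,-80,251.5,-.087)"
```

```text
t 10.15 d [ -13.2 -138.9    0. ] rv [-0.008  0.007 -0.003] F [0.7 5.5 5.6] g 0.154 q [-0.1   0.52  1.15  0.01  1.47 -0.01]
```

Request:
play_rows:
  plan:
    - [-1.3,-12,-0.4,-0.004,0.004,-0.003,-1]
    - [-1.3,-12,-0.4,-0.003,0.003,0,-1]
    - [-1.2,-12,-0.4,0,0,0,-1]
    - [-1.2,-12,-0.4,0,0,0,-1]
    - [-1.2,-12,-0.4,0,0,0,-1]

```text
time_s: 10.57
eef_pos: [612.8, -2.4, 251.5]
ee_rot: [-0.001, 0.737, 0.676, 0.004]
force: [2.2, 5.7, 5.0]
grip_width: 0.152
```

```bash
python3 -c "
from h import *
delta(605.2,-80,251.5,-.087)"
```

```text
t 10.57 d [ -7.6 -77.6   0. ] rv [-0.006  0.005 -0.001] F [2.2 5.7 5. ] g 0.152 q [-0.2   0.5   1.18  0.01  1.46 -0.11]
```

Request:
play_rows:
  plan:
    - [-1.2,-12,-0.4,-0.003,0.004,-0.001,-1]
    - [-1.1,-12,-0.4,-0.003,0.003,0,-1]
    - [-1.1,-12,-0.4,0,0,0,-1]
    - [-1,-10,-0.4,0,0,0,-1]
    - [-0.7,-6,-0.4,0,0,0,-1]

```text
time_s: 10.98
eef_pos: [608.0, -56.6, 251.5]
ee_rot: [-0.001, 0.737, 0.676, 0.002]
force: [0.9, 5.7, 6.2]
grip_width: 0.155
```

Request:
play_rows:
  plan:
    - [-0.6,-6,-0.4,0,0,0,-1]
    - [-0.5,-5,-0.4,0,0,0,-1]
    - [0,0,-0.4,0,0,0,-1]

```text
time_s: 11.23
eef_pos: [606.9, -69.2, 251.5]
ee_rot: [-0.002, 0.737, 0.675, 0.004]
force: [0.1, 2.5, 5.4]
grip_width: 0.16
```

```bash
python3 look.py 8 r 605.2 -80 251.5
```

```text
t 11.23 d [ -1.7 -10.8   0. ] rv [-0.007  0.004  0.001] F [0.1 2.5 5.4] g 0.16 q [-0.31  0.49  1.18  0.01  1.46 -0.22]
crop 196 162
crop 176 106
```

View pics/m8.png

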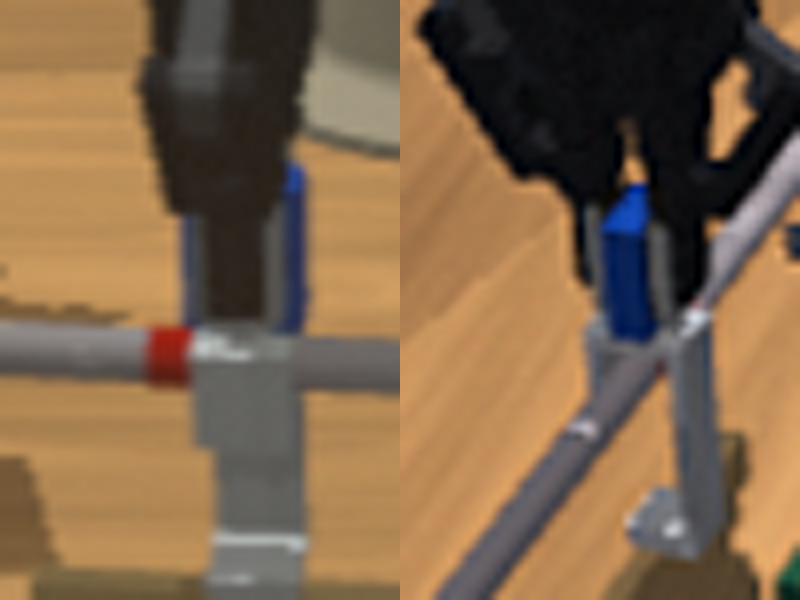

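Red band is visible only left of the lip (147–192), with the lip centre at about 241 against a band centre of 206. About 10 mm remain.

Request:
play_rows:
  plan:
    - [-0.6,-5,-0.5,-0.004,0.004,0,-1]
    - [-0.6,-5,-0.5,-0.003,0,0,-1]
    - [-0.2,-2,-0.5,0,0,0,-1]
    - [0,0,-0.5,0,0,0,-1]

```text
time_s: 11.67
eef_pos: [605.9, -80.8, 251.5]
ee_rot: [-0.0, 0.737, 0.676, 0.002]
force: [-0.3, 3.7, 6.4]
grip_width: 0.157
```

Run:
```python
from h import *
delta(605.2,-80,251.5,-.087)
a=cap('scene','s9');hsv=cv2.cvtColor(a['img'],cv2.COLOR_BGR2HSV)
m=cv2.inRange(hsv,(0,120,80),(8,255,255))[195:215,205:240];print(m.sum(0)//255)
im=a['img'][200:212,208:236]
print(im[5:7].tolist())
p=sense()['eef_pos']
for o in(-15,-12,12,15):
    x=17 if abs(o)==12 else 5
    print(o,proj(a,[p[0]+x+o*.087 ,p[1]+o-x*.087,235])[0].round(1))
```

```text
t 11.67 d [-0.7  0.8  0. ] rv [-0.003  0.002 -0.001] F [-0.3  3.7  6.4] g 0.157 q [-0.33  0.49  1.18  0.    1.46 -0.24]
[0 0 0 0 0 0 0 0 0 0 0 0 0 0 0 0 0 0 0 0 0 0 7 8 0 0 0 0 0 0 0 0 0 0 0]
[[[117, 120, 125], [120, 122, 127], [120, 123, 129], [121, 122, 129], [124, 126, 131], [157, 158, 158], [193, 194, 189], [215, 215, 209], [200, 202, 197], [182, 185, 181], [185, 188, 183], [184, 186, 182], [151, 154, 152], [121, 125, 124], [118, 122, 121], [117, 122, 121], [119, 122, 120], [116, 119, 118], [92, 95, 110], [50, 57, 115], [27, 37, 119], [68, 72, 109], [97, 98, 107], [103, 105, 109], [103, 105, 109], [102, 103, 108], [102, 104, 108], [102, 104, 108]], [[103, 105, 111], [103, 106, 111], [104, 107, 112], [105, 107, 113], [106, 108, 115], [116, 119, 121], [125, 128, 127], [128, 131, 129], [126, 128, 127], [123, 126, 125], [129, 132, 130], [138, 140, 139], [124, 126, 126], [109, 113, 112], [107, 110, 109], [108, 111, 111], [111, 115, 114], [106, 110, 109], [74, 79, 109], [33, 42, 114], [30, 40, 116], [80, 84, 110], [98, 100, 105], [99, 102, 106], [99, 101, 107], [98, 101, 106], [98, 102, 106], [98, 101, 107]]]
-15 [212.3 206.4]
-12 [212.9 209.9]
12 [225.2 210.5]
15 [227.5 207.1]
```

Request:
play_rows:
  plan:
    - [0.2,2.5,-0.5,-0.003,0.002,0,-1]
    - [0,0.5,-0.5,0,0,0,-1]
    - [0,0,-0.3,0,0,0,-1]

```text
time_s: 11.97
eef_pos: [606.0, -80.1, 251.5]
ee_rot: [0.002, 0.737, 0.675, -0.0]
force: [0.2, 5.5, 4.9]
grip_width: 0.159
```

```bash
python3 look.py 9 r 605.2 -78.5 251.5
python3 - <<'E'
from h import *
a=load('s9');b0=load('d0');b=load('d9')
print(a['img'][205,208:236,2].astype(int)-a['img'][205,208:236,1])
p=sense()['eef_pos']
for o in(-15,-12,12,15): print(o,proj(b,[p[0]-3+o*.087,p[1]+o,240])[0].round(1))
d=b0['img'].astype(int);r=d[...,2]-d[...,1]
ys,xs=np.nonzero(r[138:156,200:220]>50);wt=r[138:156,200:220][ys,xs];print('side red0',(xs*wt).sum()/wt.sum()+200,(ys*wt).sum()/wt.sum()+138,len(xs))
rw=np.array([(xs*wt).sum()/wt.sum()+200,(ys*wt).sum()/wt.sum()+138]);print(atz(b0,rw,236))
E
```

```text
t 11.97 d [-0.8  1.6  0. ] rv [0.003 0.001 0.001] F [0.2 5.5 4.9] g 0.159 q [-0.32  0.49  1.18 -0.    1.46 -0.23]
crop 190 162
crop 178 103
[ 7  5  5  5  6  4 -1 -4 -4 -5 -4 -5 -1  0 -1 -1 -1 -1 10 54 82 38  9  5
  6  4  4  5]
-15 [212.1 141.6]
-12 [211.6 142.3]
12 [207.7 147.2]
15 [207.2 147.8]
side red0 209.46924036504498 146.46484144179632 221
[602.98455048 -77.92366056 236.        ]
```

View pics/m9.png

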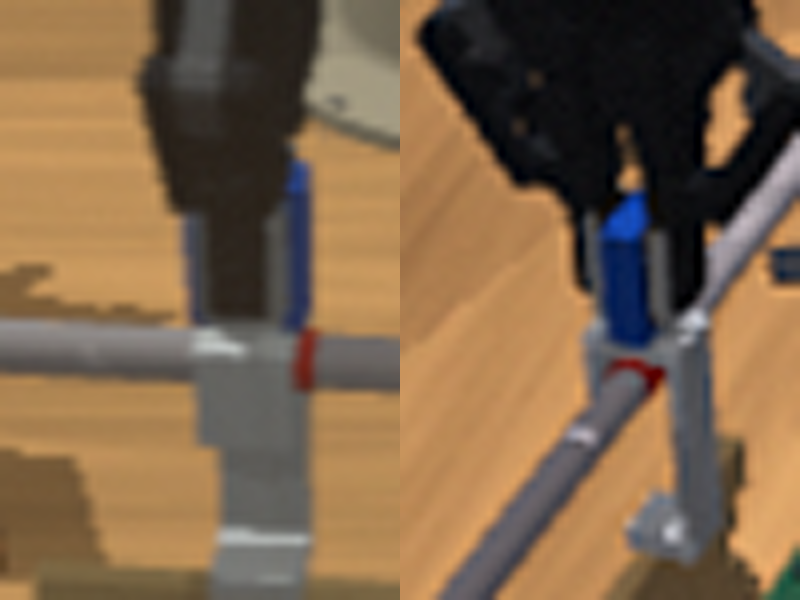

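Both cameras now put the red band at y ≈ -78. A red strip is visible only on the +y side, so about 2 mm remain.

Request:
play_rows:
  plan:
    - [0.2,3,-0.3,0,0,0,-1]
    - [0,2,-0.3,0,0,0,-1]
    - [0,0,-0.3,0,0,0,-1]

```text
time_s: 12.32
eef_pos: [606.1, -78.5, 251.5]
ee_rot: [0.004, 0.738, 0.675, -0.002]
force: [-1.1, 3.2, 5.9]
grip_width: 0.153
```

```bash
cat > red.py <<'E'
from h import *
delta(605.4,-78,251.5,-.087)
a=cap('scene','sr');p=sense()['eef_pos']
print(a['img'][205,208:236,2].astype(int)-a['img'][205,208:236,1])
print(a['img'][213,208:236,1])
for o in(-15,-12,12,15):
    x=17 if abs(o)==12 else 5
    print(o,proj(a,[p[0]+x+o*.087 ,p[1]+o-x*.087,235])[0].round(1))
E
python3 red.py
```

```text
t 12.32 d [-0.7  0.5  0. ] rv [0.009 0.002 0.003] F [-1.1  3.2  5.9] g 0.153 q [-0.32  0.49  1.18 -0.01  1.46 -0.23]
[ 6  5  5  5  6 22 53 16 -6 -6 -5 -3 -4 -4 -2 -1  0 -1 -2 15 55 37  9  4
  4  3  5  5]
[140 140 139 141 140 139 133 114  99  98  99 100 100  99  99  98  98 100
  98  94  92 124 141 141 140 141 141 141]
-15 [213.5 206.4]
-12 [214.1 210. ]
12 [226.4 210.6]
15 [228.6 207.2]
```

Red now shows about equally on both sides (1.15 px and 1.35 px). I'll level the tool, ease the pressure and release.

Request:
play_rows:
  plan:
    - [0,0,0.5,0.009,0.002,0.003,-1]
    - [0,0,0.3,0,0,0,-1]
    - [0,0,0,0,0,0,-1]
  grip_force: 20

```text
time_s: 12.62
eef_pos: [606.0, -78.4, 251.5]
ee_rot: [-0.001, 0.737, 0.676, 0.001]
force: [0.8, 0.6, 4.1]
grip_width: 0.152
```

```bash
python3 red.py
```

```text
t 12.62 d [-0.6  0.4  0. ] rv [-0.003 -0.001 -0.   ] F [0.8 0.6 4.1] g 0.152 q [-0.32  0.5   1.18  0.    1.47 -0.23]
[ 6  5  5  6  6 22 56 20 -3 -3 -3 -5 -6 -5 -2  0 -2 -1 -1 15 54 38 10  4
  6  4  5  4]
[139 139 140 140 140 140 135 115  99  99  98  99  99  99  99  99  97 100
 100  94  92 114 135 141 141 142 141 140]
-15 [213.5 206.4]
-12 [214.1 209.9]
12 [226.4 210.6]
15 [228.6 207.2]
```

Request:
play_rows:
  plan:
    - [0,0,0,0,0,0,-0.6]
    - [0,0,0,0,0,0,-0.5]
    - [0,0,0,0,0,0,-0.3]
    - [0,0,0,0,0,0,0]
    - [0,0,0,0,0,0,0.3]

```text
time_s: 13.08
eef_pos: [605.1, -78.4, 249.5]
ee_rot: [-0.003, 0.737, 0.676, -0.001]
force: [0.2, -0.5, -0.2]
grip_width: 0.618
```

Request:
play_rows:
  plan:
    - [0,0,0,0,0,0,0.3]
    - [0,0,0,0,0,0,0.3]
    - [0,0,0,0,0,0,0.3]

```text
time_s: 13.33
eef_pos: [605.0, -78.4, 249.1]
ee_rot: [-0.003, 0.737, 0.676, -0.001]
force: [-0.6, 0.3, 0.0]
grip_width: 0.651
```

```bash
python3 red.py
python3 - <<'E'
from h import *
w=cap('wrist','w10');b=cap('side','d10')
cv2.imwrite('pics/m10.png',np.hstack([cv2.resize(w['img'],(400,300),interpolation=cv2.INTER_AREA),cv2.resize(b['img'][80:200,150:310],(400,300))]))
E
```

```text
t 13.33 d [0.4 0.4 2.4] rv [-0.004 -0.006 -0.   ] F [-0.6  0.3  0. ] g 0.651 q [-0.32  0.5   1.18  0.    1.47 -0.23]
[ 5  6  7  6  5  4  3  6  8  7  7  9  8  8  6  3  1 -2 -5  7 47 38  9  4
  5  5  4  3]
[139 141 139 140 140 140 134 115 100  98 101  99 101 100  98  98  98  99
 100  95  93 115 135 141 141 140 141 139]
-15 [213.6 206.1]
-12 [214.2 209.7]
12 [226.4 210.3]
15 [228.7 206.9]
```

View pics/m10.png

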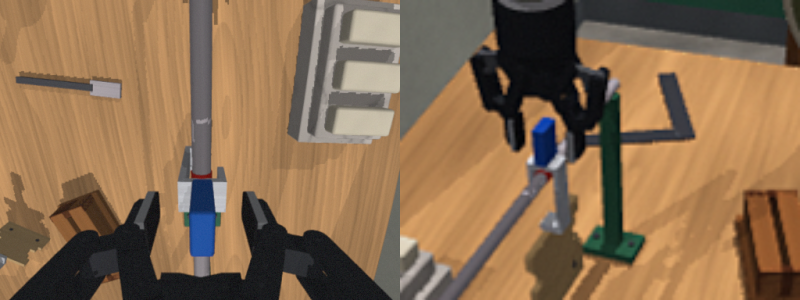

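Released: the block stands free between the pads and the template hangs on the rail. Retreating straight up.

Request:
play_rows:
  plan:
    - [0,0,8,0,0,0,0.4]
    - [0,0,15,0,0,0,0.4]
    - [0,0,20,0,0,0,0.4]
    - [0,0,25,0,0,0,0.4]
    - [0,0,25,0,0,0,0.4]

```text
time_s: 13.9
eef_pos: [603.0, -77.8, 342.4]
ee_rot: [-0.008, 0.737, 0.676, -0.003]
force: [-0.2, 0.8, -0.0]
grip_width: 0.7
```

Request:
play_rows:
  plan:
    - [-10,0,20,0,0,0,0.4]
    - [-20,0,10,0,0,0,0.4]
    - [-20,0,0,0,0,0,0.4]
    - [0,0,0,0,0,0,0.4]
    - [0,0,0,0,0,0,0.4]

```text
time_s: 14.32
eef_pos: [551.8, -77.8, 383.1]
ee_rot: [-0.002, 0.737, 0.676, -0.0]
force: [-0.7, 0.3, 0.0]
grip_width: 0.702
```

Request:
play_rows:
  plan:
    - [0,0,0,0,0,0,0.4]
    - [0,0,0,0,0,0,0.4]
    - [0,0,0,0,0,0,0.4]
    - [0,0,0,0,0,0,0.4]
    - [0,0,0,0,0,0,0.4]

```text
time_s: 14.73
eef_pos: [553.5, -77.9, 382.4]
ee_rot: [-0.002, 0.737, 0.676, -0.001]
force: [0.5, 0.2, -1.0]
grip_width: 0.7
```

```bash
python3 red.py
python3 - <<'E'
from h import *
a=load('sr');b=cap('side','d11');a2=cap('scene','s11')
print('motion',np.abs(a['img'].astype(int)-a2['img'])[140:330,150:280].max())
r=lambda i:cv2.resize(i,(400,600),interpolation=cv2.INTER_CUBIC)
cv2.imwrite('pics/m11.png',np.hstack([r(a2['img'][160:295,175:265]),r(b['img'][90:225,160:250])]))
E
```

```text
t 14.73 d [ 5.190e+01 -1.000e-01 -1.309e+02] rv [-0.003 -0.004 -0.001] F [ 0.5  0.2 -1. ] g 0.7 q [-0.35  0.35  1.07  0.    1.73 -0.26]
[ 5  5  6  7  6 21 54 19 -4 -5 -2 -3 -4 -5 -5 -6 -5 -5 -5  9 45 37  9  4
  5  5  4  5]
[136 135 135 136 136 137 132 112  97  96  97  97  96  97  96  95  95  96
  97  92  90 112 132 137 137 137 136 137]
-15 [215.5 192.3]
-12 [216.  195.5]
12 [227.6 196. ]
15 [229.7 193. ]
motion 9
```

View pics/m11.png

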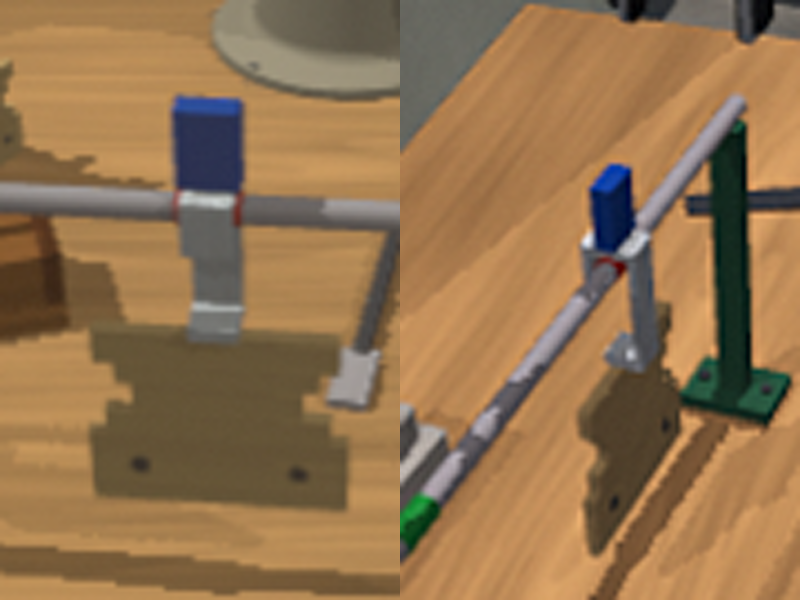

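Template hangs upright and still at the red band, with equal red slivers at (179,207) and (239,207). Nothing is touching it, so I'm handing in.

```bash
python3 -c "
from rig import ctrl
print(ctrl.finish_job())"
```

```text
the job is handed in; nothing more can be done
None
```

The full-size template is out of the rack and hanging on the rail at the red band, and the job is handed in at about 15 s of robot time. I hooked it on at the green band and slid it about 242 mm along the rail, with the hook pressed lightly on the rail throughout. At the end I went about 2.5 mm past and corrected back. Then I released it and backed the arm away.

- **Centring:** red shows almost equally on both sides of the hook in the scene camera, about 1.1 px on each side. I put the hook within about 0.5 mm of the band's centre, though the cameras are only good to about 2 mm.
- **Upright and still:** the template looked upright in both cameras. Two successive pictures of it showed no motion, and the gripper was well clear.
- **Disagreements on the way:**
  - My first closing of the gripper drifted 16 mm upward, so I reopened and gripped again.
  - The first side-camera reading of the red band was about 5 mm off. A better measurement then agreed with the scene camera.
- **Not measured:** I did not compare the mallet's and chisel's positions before and after. My path stayed clear of both, and every force I read was under 7 N.

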